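# Lock the ink away in the child-safe box

## Task

Lock the bottle of ink away from the children: slide the orange child-lock tab on the white box out from under the release button, press the button so that the drawer springs open, and stand the ink bottle gently upright in the drawer. Then push the drawer home until its latch catches and slide the tab all the way back under the button. Leave the other things on the desk where they are.

Things in the scene. Friction and masses are not known exactly. Their poses are not given: they have to be found in the camera images.
- lock_box: White child-safe box, 190 x 190, 105 high, fixed to the desk in its corner, its front turned to the right and the robot. Origin at the centre of its underside; x points from its front to its back (the drawer opens along -x), y to the left seen from the front, z up. Button and tab are on its flat top, near the front, left of the middle. The top's front edge is 95 before the origin.
- child_tab (a joint): Orange child-lock tab on the box's top. 0 m = locked (its two flat prongs lie under the button's cap and block it; green patch shows), 0.026 = unlocked (prongs clear; red patch shows). Grows as it slides along the box's -y (to the right seen from the front). The button is free from about 0.022 on. About 2 N friction; stays where it is left.
- tab_fin (a point): Centre of the tab's upright grip fin: 14 thick along the box's x, 24 long along y, 20 high; 123 above the desk (fin top 133, box top 105). Moves with the tab, box axes. Pinch it across its 14 mm from above or push either end. Guide rails 5 high run along y, 18 to 21 from its middle. When locked, the button cap's edge is 25 from this point along +y.
- release_button (a joint): Dark square release button in the box's top: 0 m = up, 0.008 = fully down. Sprung: 2 N to start, 4 N at the bottom. About 0.005 of travel lets the drawer go. As the drawer closes, its striker pin pushes the button's latch down and it comes up again with a click; for this the tab must be at unlocked.
- button_top (a point): Centre of the top face of the button's cap, 28 (box x) by 24 (box y), 123 above the desk when up. Box axes.
- safe_drawer (a joint): The drawer: 0 m = shut, 0.12 = fully open (along the box's -x). Rests at 0.002 to 0.003 when latched. A spring drives it fully open within about 2 s of the button being pressed; pushing it in slowly takes 2 to 5 N, rising to about 9 N between 0.02 and 0.01; the latch snaps behind the pin just before 0 and then holds it.
- drawer_in (a point): The place for the bottle: a point on the drawer's floor (16 above the desk). Moves with the drawer; box axes. In the open drawer the free room reaches from 55 in front of it to 65 behind it (there stands the box, 105 high), y -70 to +86. Side walls end 56, front panel 104 above the desk. A steel pin juts in from the left wall: 69 to 86 left of this point, 71 to 77 above the desk.
- drawer_front (a point): Centre of the grey push pad on the outside of the drawer's smooth front (front is 190 wide, 4 to 104 above the desk), 66 above the desk. Moves with the drawer; box axes; push along +x.
- ink_center (a point): Ink bottle: square pale blue glass bottle with a round black screw cap, about 140 g. Point at its middle, 27.5 above its base. Glass body 51 x 50, from the base to 34 high; shoulder up to 40; cap diameter 37, from 40 to 55 above the base. z up along the bottle, x and y square to its faces.
- ink: The same bottle, origin at the centre of its underside.
- stamp_center (a point): Bystander: rubber stamp with turned wooden knob, 52 x 32 x 64, point at its middle height.
- seal_center (a point): Bystander: brass wax seal standing on end with a turned wooden handle, 24 x 24 x 72, point at its middle height.
- mug_center (a point): Bystander: white and blue coffee mug on a leather coaster, 80 x 117 x 102, point about half-way up.
- pot_center (a point): Bystander: turquoise pen pot with pens in front of a bookcase upright (the bookcase fills the back right from 0.68 m ahead of the robot on), 95 x 84 x 163, point half-way up.
- desk_stapler: Bystander: dark red stapler, 40 x 149 x 51, origin at the centre of its underside.

How it is judged:
On the way, in this order (a step that is already met when the one before it is completed fails the run):
1. the child-lock tab is slid clear of the release button while the drawer is still shut (value of joint child_tab above 0.022 m and value of joint safe_drawer below 0.006 m), for 0.1 s.
2. the button has been pressed and the drawer has sprung open (value of joint safe_drawer above 0.105 m), for 0.1 s.
3. the ink bottle stands upright on the floor of the open drawer and has been let go (x of ink_center in the frame of drawer_in between -0.05 and 0.095 m and y of ink_center in the frame of drawer_in between -0.06 and 0.075 m and z of ink_center in the frame of drawer_in between 0.019 and 0.036 m and angle between ink_center's own z axis and vertical below 0.15 rad and value of joint safe_drawer above 0.06 m and contact force between the fingers and ink below 0.2 N and linear speed of ink below 0.03 m/s), for 0.2 s.
4. the drawer is pushed home and its latch has caught (x of ink_center in the frame of drawer_in between -0.05 and 0.095 m and y of ink_center in the frame of drawer_in between -0.06 and 0.075 m and z of ink_center in the frame of drawer_in between 0.019 and 0.036 m and angle between ink_center's own z axis and vertical below 0.15 rad and value of joint safe_drawer below 0.005 m and value of joint release_button below 0.0025 m), for 0.2 s.
At the end, for the whole second after the job is handed in: The drawer is shut and latched (within 5 mm of shut, button back up to within 2.5 mm), the tab is back under the button (within 6 mm of fully locked), and the ink bottle stands upright (within 0.15 rad) on the drawer's floor, at rest (all of step 4 and value of joint child_tab below 0.006 m and linear speed of ink below 0.02 m/s); the robot touches nothing.
It fails at once if the stamp, seal, mug, pen pot or stapler is moved more than 25 mm (distance of any of stamp_center, seal_center, mug_center, pot_center, desk_stapler from where it was at the start of the episode above 0.025 m).
It fails at once if the ink bottle is tipped more than 30 degrees (angle between ink_center's own z axis and vertical above 0.52 rad).
It fails at once if the ink bottle is dropped into the drawer (falls in faster than 0.6 m/s) (horizontal distance between ink_center and drawer_in below 0.1 m and z of ink_center in the frame of drawer_in below 0.06 m and linear speed of ink above 0.6 m/s).
It also fails if it takes over 72 s, if anything falls off the work surface, if the arm or the gripper's body presses on something with over 40 N, if the wrist force passes 120 N, or if a joint passes its speed limit or range.

## Robot

A 6-joint arm with a two-finger parallel gripper is mounted at the origin on a cart in front of the work surface, level with it; the furniture and walls round the work are solid. World frame = base frame: x ahead of the robot, y to its left, z up, the work surface at z = 0. Lengths are in m, angles in rad, forces in N, time in s.
With the tool pointing down it reaches from about 0.35 to 0.85 m from the base axis. Payload 8.1 kg.
Tool frame: the origin (TCP) lies midway between the tips of the shut fingers; the grasp point (between the pads) lies 19 mm behind it; z points along the fingers, y is the line along which they close (so a half turn about z gives the same grasp; the last joint's range is limited). The gripper opens to 93 mm and grips with 3 to 60 N. Pads are 15 mm wide; open, the fingers measure 128 mm over their backs; the gripper's body (75 mm by 188 mm) begins 65 mm behind the grasp point.
Start: joints at [-1.295, 0.13, 1.488, -0, 1.523, -0.085], TCP at [0.212, -0.561, 0.219] pointing down, gripper open.
Joint ranges: [-2.96, 2.96], [-0.89, 2.26], [0.02, 2.5], [-1.34, 4.48], [0, 2.73], [-2.66, 2.66]. Speed limits (rad/s): [2.39, 2.39, 2.79, 3.14, 3.14, 3.14].

## Interface

Orientations are given as a 3x3 rotation matrix whose columns are the frame's x, y, z axes.
In Python, from rig import manip gives the robot as it stands. The module is installed in compiled form; this text tells all that it offers.
- The arm moves only by the shell command python3 -m pendant 'ROWS' [OPENING]. ROWS is JSON, a list of rows, each an object of numbers: "tx", "ty", "tz": the shift along the tool's x, y, z in cm; "spin": the turn about the tool's z in degrees. In form: [{"tx": .., "ty": .., "tz": .., "spin": ..}, ...]. A call has 1 to 5 rows; each row is the pose to reach, as a shift and turn from the pose commanded when the call began, along the tool's axes at that moment; what a row does not reach only later rows make up. A row lasts 1/8 s, in which the tool goes at most 62.5 mm and 10.7 degrees, less where a joint would pass 70% of its speed; a pose out of reach is approached as far as the arm can. A call with a gripper value outside its range is refused whole. OPENING is the opening, from 0 (shut) to 1 (fully open), set as the call begins (- or left out, the last holds). The fingers move at their own pace and stop on an object; the grip force is fixed at half the most. Time passes only in rows, so rows that repeat a pose let the fingers close. It gives the time, the measured TCP pose, the force and the opening at its end, in the units of the state.
- manip.read_state(): the state, without advancing time (a new reading comes with each control period).
- manip.capture(name): name is "scene" or "top" or "wrist"; returns the picture (384x512x3 uint8, red, green, blue); there is no depth.
- manip.get_calibration(name): a dict with "intrinsics" (3x3 intrinsics, pixels), "R" (3x3) and "t" (3): a world point X has camera coordinates R X + t; the wrist camera has in their place "hand_eye" (4x4, takes a point from camera to tool coordinates, whose origin is the TCP and whose axes are the flange's). Camera axes: x right, y down, z forward; pixel columns grow to the right and rows downward; lengths in m; the calibration is good to about 2 mm. A picture is of the moment at which its call begins: read the wrist's pose just before it. get_calibration takes no time and is no camera call.
- manip.finish_job(): hands the job in, once; it reports no verdict.
Trained networks look in the newest picture that a camera, given by its name, has taken for a name from the list of things; names that differ only in an ending like _2 or _b are one class to them, and where a whole thing is asked for, a point or a joint stands for the part that bears it (a point fixed in the world has none). Each returns a list of dicts, best first, with "score" (0 to 1); they miss things now and then, are a little off and sometimes report something else, mostly with a low value. They report only what shows in the picture. A call takes as long as a camera call.
- manip.outline_of(camera, name): "region" (384x512 bool, what is visible of it) and "centre" ([column, row] in pixels, amid what is visible of it).
- manip.place_of(camera, name): "centre" ([column, row] in pixels: a listed point, or the origin of a listed thing).
The state is a dict: "clock": time; "joint_positions": joint angles; "qvel": joint speeds; "tau": joint torques, N m; "ee_pos": TCP position; "tcp_rot": TCP orientation; "ft_force": force on the tool from outside, world axes, zero at the start; "ft_torque": the same for the moment, N m; "gripper_width": finger opening in m.
Only numpy, scipy, OpenCV 4.12 (cv2) and the standard library are available. Lean on these libraries where they do the work, as an engineer would, in place of code of your own. Each camera call takes 0.05 s, during which the arm holds its last target. There are 200 camera calls.

## Working session

There is one attempt and no reset: what is moved stays moved. The work goes in short steps, Python scripts to look and compute and a shell command to move; the robot and the scene stay as the last step left them, time stands still between calls to the robot, and variables do not carry over. Pictures are saved under pics/ and viewed, on a budget of 10 in all, crops included, one or two more only if the job needs it, and the job is handed in when it is done.

```bash
mkdir -p pics
cat > h.py <<'E'
from rig import manip
import numpy as np, cv2
def snap(cam,fn=None):
    s=manip.read_state(); im=manip.capture(cam)
    if fn: cv2.imwrite('pics/'+fn,im[:,:,::-1])
    return s
def cal(cam,s=None):
    c=manip.get_calibration(cam); K=np.array(c['intrinsics'])
    if cam=='wrist':
        H=np.array(c['hand_eye']); R=np.array(s['tcp_rot'])
        Rc=R@H[:3,:3]; o=R@H[:3,3]+np.array(s['ee_pos'])
    else:
        Rc=np.array(c['R']).T; o=-Rc@np.array(c['t'])
    return K,Rc,o
def ray(cam,px,z,s=None):
    K,Rc,o=cal(cam,s); d=Rc@np.linalg.solve(K,[px[0],px[1],1]); return o+d*(z-o[2])/d[2]
def place(cam,name,z,s=None):
    r=manip.place_of(cam,name)
    return [(np.round(ray(cam,q['centre'],z,s),4).tolist(),np.round(q['centre'],1).tolist(),round(float(q['score']),2)) for q in r[:2]]
def tool(s,p):
    "shift in tool axes (cm) from TCP to world point"
    return np.round(100*np.array(s['tcp_rot']).T@(np.array(p)-np.array(s['ee_pos'])),2)
E
python3 - <<'E'
from h import *
Z=dict(lock_box=0,tab_fin=.123,button_top=.123,drawer_front=.066,drawer_in=.016,ink_center=.0275,ink=0,stamp_center=.032,seal_center=.036,mug_center=.051,pot_center=.08,desk_stapler=0)
for c in['top','scene']:
    s=snap(c,c+'0.png'); print(c,np.round(cal(c)[2],2))
    for n,z in Z.items(): print(n,place(c,n,z))
print(s['ee_pos'],s['tcp_rot'],s['clock'])
a=cv2.imread('pics/top0.png');b=cv2.imread('pics/scene0.png')
cv2.imwrite('pics/both.png',cv2.resize(np.vstack([a,b]),None,fx=.78,fy=.78))
E
```

```text
top [ 0.52 -0.01  1.42]
lock_box [([0.5687, 0.3342, 0.0], [143.9, 181.7], 0.91)]
tab_fin [([0.5435, 0.3098, 0.123], [141.9, 188.3], 0.58), ([0.6378, -0.0929, 0.123], [269.8, 161.5], 0.42)]
button_top [([0.5004, 0.3161, 0.123], [139.5, 201.9], 0.54)]
drawer_front [([0.5387, 0.233, 0.066], [169.4, 190.7], 0.84), ([0.5408, 0.3126, 0.066], [145.3, 189.5], 0.3)]
drawer_in [([0.56, 0.2958, 0.016], [153.9, 184.3], 0.66), ([0.4473, -0.3607, 0.016], [345.0, 221.7], 0.43)]
ink_center [([0.6098, -0.401, 0.0275], [358.4, 174.3], 0.74), ([0.5432, 0.3335, 0.0275], [141.9, 188.9], 0.68)]
ink [([0.435, -0.1496, 0.0], [282.7, 223.6], 0.76), ([0.4276, -0.1283, 0.0], [276.5, 225.6], 0.64)]
stamp_center [([0.5514, -0.2058, 0.032], [300.9, 190.1], 0.6)]
seal_center [([0.4535, -0.3459, 0.036], [342.1, 220.1], 0.37)]
mug_center [([0.6044, -0.4021, 0.051], [360.7, 175.5], 0.93)]
pot_center [([0.6401, -0.0979, 0.08], [270.5, 162.0], 0.82), ([0.4276, -0.1372, 0.08], [281.2, 227.3], 0.54)]
desk_stapler [([0.7212, 0.0426, 0.0], [229.1, 139.8], 0.91)]
scene [-0.2   0.84  0.72]
lock_box [([0.5656, 0.3321, 0.0], [
[... 280 characters left out ...]
ink [([0.4672, -0.4211, 0.0], [353.6, 185.7], 0.69), ([0.433, -0.1446, 0.0], [316.3, 220.9], 0.63)]
stamp_center [([0.5478, -0.2103, 0.032], [299.1, 192.5], 0.59), ([0.6062, 0.2295, 0.032], [183.9, 245.0], 0.45)]
seal_center [([0.422, -0.3439, 0.036], [354.5, 188.2], 0.62)]
mug_center [([0.6362, -0.4196, 0.051], [314.0, 160.0], 0.58)]
pot_center [([0.64, -0.1071, 0.08], [256.7, 182.2], 0.95)]
desk_stapler [([0.7312, 0.0415, 0.0], [204.5, 212.8], 0.88), ([0.6484, 0.1982, 0.0], [183.7, 244.0], 0.74)]
[ 0.21184792 -0.56136295  0.21867576] [[ 9.35600197e-01  3.53061285e-01  9.34091231e-06]
 [ 3.53061285e-01 -9.35600196e-01 -3.99323360e-05]
 [-5.35920247e-06  4.06586159e-05 -9.99999999e-01]] 0.65
```

View pics/both.png

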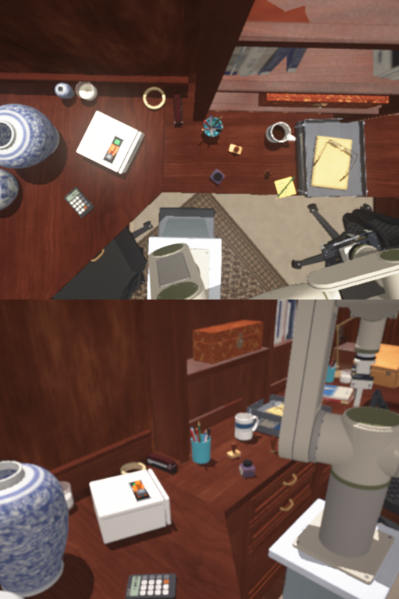

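The top view shows the box at about (110,140) of the half-size picture, and the ink at about (217,176). The stamp, seal, mug, pot and stapler lie to the right of and behind them. I'll enlarge the box and fit its outline.

Run:
```python
from h import *
a=cv2.imread('pics/top0.png')
cv2.imwrite('pics/box.png',np.hstack([cv2.resize(a[135:235,95:195],(500,500),interpolation=2),cv2.resize(a[195:255,255:315],(300,300),interpolation=2).repeat(1,0) if 0 else cv2.copyMakeBorder(cv2.resize(a[195:255,255:315],(300,300),interpolation=2),0,200,0,0,0)]))
s=snap('top')
for n,z in[('lock_box',.105),('ink',.04)]:
  for r in manip.outline_of('top',n)[:1]:
    m=r['region'].astype(np.uint8);c=max(cv2.findContours(m,0,2)[0],key=cv2.contourArea)
    b=cv2.boxPoints(cv2.minAreaRect(c)); print(n,r['score'],r['centre'],b.round(1).tolist())
    print(np.round([ray('top',p,z) for p in b],3).tolist())
```

```text
lock_box 0.73 [140.0, 183.8] [[96.80000305175781, 194.39999389648438], [123.4000015258789, 141.1999969482422], [184.60000610351562, 171.8000030517578], [158.0, 225.0]]
[[0.521, 0.458, 0.105], [0.694, 0.378, 0.105], [0.6, 0.179, 0.105], [0.428, 0.259, 0.105]]
ink 0.55 [278.3, 226.0] [[267.0, 226.0], [277.5, 215.5], [288.0, 226.0], [277.5, 236.5]]
[[0.428, -0.093, 0.04], [0.464, -0.128, 0.04], [0.43, -0.164, 0.04], [0.394, -0.129, 0.04]]
```

View pics/box.png

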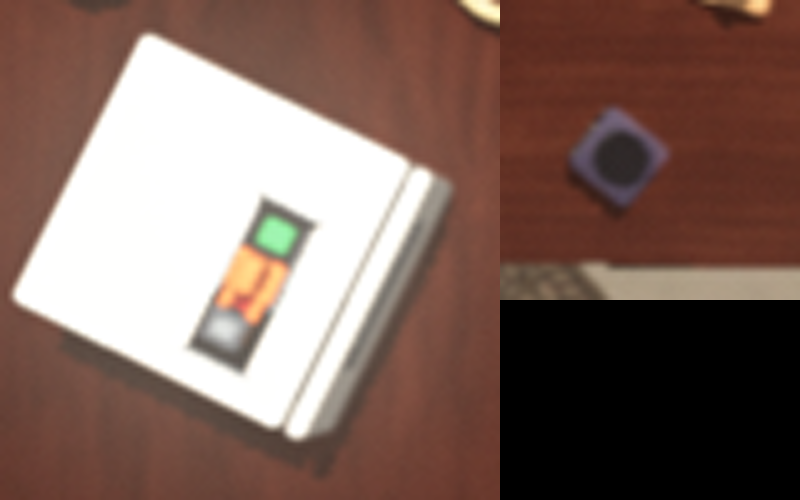

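The front faces world (-0.43,-0.90), so the box yaw is about 64.5°. In crop pixels the button is at (225,328), the tab at (250,285) and the green patch at (277,233). The bottle stands as a diamond with its faces at about 47° yaw. I'll move above the tab for a close look.

```bash
python3 -m pendant '[{"tx":3,"ty":-3.6,"tz":-1,"spin":-9},{"tx":6.8,"ty":-8.1,"tz":-2,"spin":-18},{"tx":10.6,"ty":-12.6,"tz":-3,"spin":-27},{"tx":14.4,"ty":-17.1,"tz":-4,"spin":-36},{"tx":18.2,"ty":-21.6,"tz":-4,"spin":-45}]' 1
python3 - <<'E'
from h import *
s=manip.read_state();print(tool(s,[.518,.295,.26]),s['joint_positions'])
E
```

```text
clock: 2.08
ee_pos: [0.3065, -0.2937, 0.2598]
tcp_rot: [[0.408, 0.913, 0.002], [0.913, -0.408, -0.002], [-0.001, 0.002, -1.0]]
ft_force: [0.9, -0.5, 0.3]
gripper_width: 0.0929
[62.38 -4.69 -0.09] [-8.85201414e-01 -3.76811074e-01  1.87992319e+00  2.19786613e-04
  1.63602328e+00 -4.65226828e-01]
```

```bash
python3 -m pendant '[{"tx":6,"ty":-0.4,"spin":-9},{"tx":12,"ty":-0.9,"spin":-18},{"tx":18,"ty":-1.3,"spin":-27},{"tx":24,"ty":-1.8,"spin":-36},{"tx":30,"ty":-2.2,"spin":-45}]'
python3 - <<'E'
from h import *
s=manip.read_state();print(tool(s,[.518,.295,.26]),s['joint_positions'])
E
```

```text
[62.38 -4.69 -0.09] [-8.85201414e-01 -3.76811074e-01  1.87992319e+00  2.19786613e-04
  1.63602328e+00 -4.65226828e-01]invalid input at $[0]: expected keys tx, ty, tz, spin
```

```bash
python3 -m pendant '[{"tx":6,"ty":-0.4,"tz":0,"spin":-9},{"tx":12,"ty":-0.9,"tz":0,"spin":-18},{"tx":18,"ty":-1.3,"tz":0,"spin":-27},{"tx":24,"ty":-1.8,"tz":0,"spin":-36},{"tx":30,"ty":-2.2,"tz":0,"spin":-45}]'
python3 - <<'E'
from h import *
s=manip.read_state();print(tool(s,[.518,.295,.26]),s['joint_positions'])
E
```

```text
clock: 2.7
ee_pos: [0.4098, -0.0107, 0.2591]
tcp_rot: [[-0.358, 0.934, 0.002], [0.934, 0.358, -0.0], [-0.001, 0.001, -1.0]]
ft_force: [0.7, -0.6, -0.7]
gripper_width: 0.0932
[24.67 21.04 -0.08] [-1.51131338e-01 -4.19517837e-01  1.91289515e+00 -1.08209380e-04
  1.64659495e+00 -5.17044457e-01]
```

```bash
python3 -m pendant '[{"tx":4.6,"ty":4,"tz":0,"spin":-10},{"tx":9.2,"ty":8,"tz":0,"spin":-20},{"tx":13.8,"ty":12,"tz":0,"spin":-30},{"tx":18.4,"ty":16,"tz":0,"spin":-38},{"tx":22,"ty":19,"tz":0,"spin":-43}]'
python3 - <<'E'
from h import *
for i in range(2): s=snap('wrist','w1.png')
s=snap('wrist','w1.png')
print(s['ee_pos'],s['tcp_rot'][0],s['qvel'].max() if hasattr(s['qvel'],'max') else s['qvel'],manip.get_calibration('wrist')['hand_eye'])
for n,z in dict(lock_box=0,tab_fin=.123,button_top=.123,drawer_front=.066,drawer_in=.016).items(): print(n,place('wrist',n,z,s))
s2=snap('top')
for n,z in dict(tab_fin=.123,button_top=.123).items(): print(n,place('top',n,z))
E
```

```text
clock: 3.32
ee_pos: [0.5098, 0.2628, 0.2585]
tcp_rot: [[-0.898, 0.439, 0.0], [0.439, 0.898, 0.0], [-0.0, 0.0, -1.0]]
ft_force: [0.4, 0.5, 0.8]
gripper_width: 0.0933
[0.50954893 0.26418493 0.25742954] [-0.8989627   0.43802272 -0.00146995] 0.05407267010633839 [[-7.30527506e-04 -9.59032193e-01 -2.83296167e-01  7.88825003e-02]
 [ 9.99999680e-01 -7.93115073e-04  1.06233758e-04 -2.52602986e-04]
 [-3.26568054e-04 -2.83295999e-01  9.59032466e-01 -1.65207436e-01]
 [ 0.00000000e+00  0.00000000e+00  0.00000000e+00  1.00000000e+00]]
lock_box [([0.5622, 0.3279, 0.0], [304.2, 177.7], 0.83)]
tab_fin [([0.5379, 0.2976, 0.123], [290.8, 194.5], 0.71)]
button_top [([0.5037, 0.3165, 0.123], [294.0, 161.0], 0.69)]
drawer_front [([0.5295, 0.2253, 0.066], [235.2, 199.5], 0.89)]
drawer_in [([0.533, 0.3174, 0.016], [292.2, 166.2], 0.41)]
tab_fin [([0.5396, 0.3024, 0.123], [144.2, 189.6], 0.37)]
button_top []
```

View pics/w1.png

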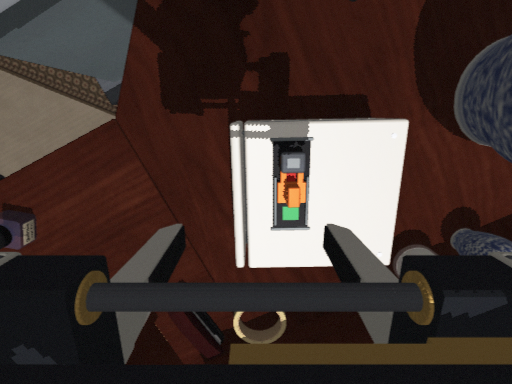

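The wrist view is nearly box-aligned. The button is at (294,161) and the fin at about (292,196), with the green patch showing at (290,213). The networks agree with this. I'll move over the fin with the fingers partly shut.

Run:
```python
from h import *
s=manip.read_state();print(tool(s,[.538,.299,.16]))
```

```text
[-0.78  4.8   9.91]
```

```bash
python3 -m pendant '[{"tx":-0.3,"ty":1.6,"tz":3.5,"spin":0},{"tx":-0.8,"ty":3.5,"tz":7,"spin":0},{"tx":-0.8,"ty":4.8,"tz":9.5,"spin":0},{"tx":-0.8,"ty":4.8,"tz":9.5,"spin":0}]' 0.4
python3 - <<'E'
from h import *
for i in range(2): s=snap('wrist','w2.png')
print(s['ee_pos'])
for n,z in dict(tab_fin=.123,button_top=.123).items():
  for q in place('wrist',n,z,s): print(n,q, tool(s,q[0]))
E
```

```text
clock: 4.38
ee_pos: [0.5365, 0.2991, 0.161]
tcp_rot: [[-0.896, 0.444, -0.004], [0.444, 0.896, -0.002], [0.003, -0.004, -1.0]]
ft_force: [-0.1, 0.8, -0.9]
gripper_width: 0.0577
[0.53737771 0.29916815 0.16311543]
tab_fin ([0.5374, 0.2966, 0.123], [251.5, 216.3], 0.64) [-0.12 -0.22  4.01]
button_top ([0.5058, 0.3139, 0.123], [253.3, 172.8], 0.96) [ 3.48 -0.07  4.02]
button_top ([0.5168, 0.2496, 0.123], [188.7, 219.0], 0.73) [-0.36 -5.35  4.02]
```

View pics/w2.png

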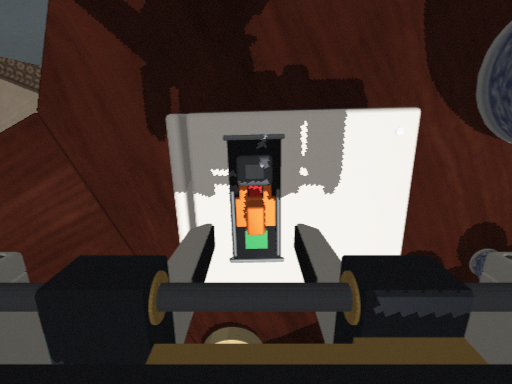

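The fin is at columns 247–264, centred between the fingers, and the button is at (254,170). I'll descend, pinch and slide.

```bash
python3 -m pendant '[{"tx":-0.1,"ty":-0.1,"tz":2,"spin":0},{"tx":-0.1,"ty":-0.1,"tz":4,"spin":0},{"tx":-0.1,"ty":-0.1,"tz":4.7,"spin":0},{"tx":-0.1,"ty":-0.1,"tz":4.7,"spin":0}]' 0.4 && python3 -m pendant '[{"tx":0,"ty":0,"tz":0,"spin":0},{"tx":0,"ty":0,"tz":0,"spin":0},{"tx":0,"ty":0,"tz":0,"spin":0},{"tx":0,"ty":0,"tz":0,"spin":0}]' 0
```

```text
clock: 5.08
ee_pos: [0.5377, 0.2981, 0.1153]
tcp_rot: [[-0.896, 0.443, -0.002], [0.443, 0.896, -0.001], [0.001, -0.002, -1.0]]
ft_force: [1.7, 0.6, 0.7]
gripper_width: 0.0374
clock: 5.58
ee_pos: [0.5391, 0.2993, 0.1173]
tcp_rot: [[-0.896, 0.443, 0.002], [0.443, 0.896, 0.002], [-0.001, 0.002, -1.0]]
ft_force: [3.9, 3.9, -0.5]
gripper_width: 0.0138
```

```bash
python3 -m pendant '[{"tx":-0.7,"ty":0,"tz":0,"spin":0},{"tx":-1.5,"ty":0,"tz":0,"spin":0},{"tx":-2.2,"ty":0,"tz":0,"spin":0},{"tx":-2.7,"ty":0,"tz":0,"spin":0},{"tx":-2.7,"ty":0,"tz":0,"spin":0}]' 0 && python3 -m pendant '[{"tx":0,"ty":0,"tz":0,"spin":0},{"tx":0,"ty":0,"tz":0,"spin":0}]' 0
```

```text
clock: 6.2
ee_pos: [0.5623, 0.2886, 0.1173]
tcp_rot: [[-0.897, 0.443, -0.0], [0.443, 0.897, 0.003], [0.002, 0.003, -1.0]]
ft_force: [-3.2, 9.4, 1.3]
gripper_width: 0.0137
clock: 6.45
ee_pos: [0.5623, 0.2886, 0.1173]
tcp_rot: [[-0.897, 0.442, -0.0], [0.442, 0.897, 0.003], [0.001, 0.003, -1.0]]
ft_force: [-2.1, 9.2, 2.4]
gripper_width: 0.014
```

The tab moved about 25.5 mm, up to its stop. Release, lift, shut the fingers and verify.

```bash
python3 -m pendant '[{"tx":0,"ty":0,"tz":0,"spin":0},{"tx":0,"ty":0,"tz":0,"spin":0},{"tx":0,"ty":0,"tz":-2,"spin":0},{"tx":0,"ty":0,"tz":-4.5,"spin":0},{"tx":0,"ty":0,"tz":-4.5,"spin":0}]' 0.4 && python3 -m pendant '[{"tx":0,"ty":0,"tz":0,"spin":0},{"tx":0,"ty":0,"tz":0,"spin":0}]' 0
python3 - <<'E'
from h import *
for i in range(2): s=snap('wrist','w3.png')
print(s['ee_pos'])
for n,z in dict(tab_fin=.123,button_top=.123).items():
  for q in place('wrist',n,z,s): print(n,q, tool(s,q[0]))
E
```

```text
clock: 7.08
ee_pos: [0.5647, 0.2871, 0.1658]
tcp_rot: [[-0.896, 0.444, 0.006], [0.444, 0.896, 0.002], [-0.004, 0.005, -1.0]]
ft_force: [0.5, -0.7, 0.1]
gripper_width: 0.0371
clock: 7.32
ee_pos: [0.5619, 0.2861, 0.1604]
tcp_rot: [[-0.896, 0.444, -0.002], [0.444, 0.896, -0.001], [0.001, -0.001, -1.0]]
ft_force: [0.3, 0.3, 0.1]
gripper_width: 0.0213
[0.56196612 0.2861274  0.16036724]
tab_fin ([0.5593, 0.2892, 0.123], [256.3, 211.8], 0.97) [0.37 0.16 3.74]
button_top ([0.5053, 0.3156, 0.123], [256.0, 134.9], 0.7) [6.38 0.13 3.74]
```

View pics/w3.png

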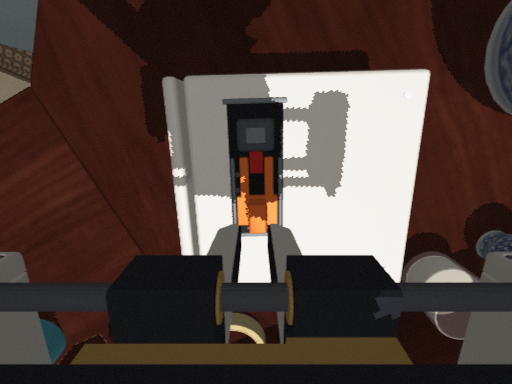

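The red patch shows at (257,160) and the prongs are clear of the button cap at (255,134). I'll go over the button and press it.

```bash
python3 -m pendant '[{"tx":3,"ty":0.1,"tz":0,"spin":0},{"tx":6.2,"ty":0.1,"tz":0,"spin":0},{"tx":6.2,"ty":0.1,"tz":2,"spin":0},{"tx":6.2,"ty":0.1,"tz":3.6,"spin":0},{"tx":6.2,"ty":0.1,"tz":4.4,"spin":0}]' 0 && python3 -m pendant '[{"tx":0,"ty":0,"tz":0,"spin":0},{"tx":0,"ty":0,"tz":0.1,"spin":0},{"tx":0,"ty":0,"tz":0.1,"spin":0}]' 0
python3 - <<'E'
from h import *
s=snap('top')
for n,z in dict(drawer_front=.066,drawer_in=.016).items():
  for q in place('top',n,z): print(n,q)
E
```

```text
clock: 8.15
ee_pos: [0.5072, 0.3141, 0.1157]
tcp_rot: [[-0.896, 0.444, -0.002], [0.444, 0.896, -0.001], [0.001, -0.002, -1.0]]
ft_force: [-2.1, -1.0, 4.3]
gripper_width: 0.0005
clock: 8.52
ee_pos: [0.5079, 0.3144, 0.1168]
tcp_rot: [[-0.896, 0.444, 0.0], [0.444, 0.896, -0.0], [-0.0, -0.0, -1.0]]
ft_force: [-0.9, -1.4, 3.6]
gripper_width: 0.0004
drawer_front ([0.5063, 0.1641, 0.066], [190.0, 201.0], 0.95)
drawer_in ([0.5334, 0.2326, 0.016], [172.1, 192.5], 0.97)
drawer_in ([0.6434, -0.1023, 0.016], [270.6, 162.7], 0.4)
```

The button was pressed and the drawer is opening. I'll lift and travel to the bottle.

```bash
python3 -m pendant '[{"tx":0,"ty":0,"tz":-4,"spin":0},{"tx":0,"ty":-3,"tz":-9,"spin":8},{"tx":0,"ty":-8,"tz":-11,"spin":18},{"tx":0,"ty":-14,"tz":-11,"spin":28},{"tx":0,"ty":-20,"tz":-11,"spin":38}]' 0
python3 - <<'E'
from h import *
s=snap('top','t4.png')
for n,z in dict(drawer_front=.066,drawer_in=.016,ink_center=.0275,ink=0).items():
  for q in place('top',n,z): print(n,q)
s=snap('scene')
for n,z in dict(drawer_front=.066,drawer_in=.016,ink_center=.0275,ink=0).items():
  for q in place('scene',n,z): print(n,q)
print(tool(manip.read_state(),[.433,-.145,.21]))
E
```

```text
clock: 9.3
ee_pos: [0.4182, 0.1346, 0.2269]
tcp_rot: [[-0.429, 0.903, 0.002], [0.903, 0.429, 0.0], [-0.0, 0.002, -1.0]]
ft_force: [0.6, -1.3, 1.4]
gripper_width: 0.0005
drawer_front ([0.4843, 0.1312, 0.066], [199.8, 207.9], 0.76)
drawer_in ([0.5174, 0.1856, 0.016], [185.7, 197.5], 0.93)
ink_center ([0.4205, -0.1391, 0.0275], [280.3, 228.3], 0.46)
ink ([0.5574, -0.2126, 0.0], [301.6, 188.6], 0.71)
ink ([0.4277, -0.1335, 0.0], [278.0, 225.6], 0.49)
drawer_front ([0.5713, 0.2596, 0.066], [182.6, 244.2], 0.73)
drawer_front ([0.485, 0.1211, 0.066], [243.9, 233.4], 0.7)
drawer_in ([0.512, 0.1817, 0.016], [221.5, 255.2], 0.97)
ink_center ([0.4232, -0.1331, 0.0275], [317.3, 215.7], 0.79)
ink ([0.4398, -0.1565, 0.0], [316.7, 218.6], 0.64)
[-25.95 -10.98   1.65]
```

```bash
python3 -m pendant '[{"tx":-5,"ty":-2,"tz":0,"spin":10},{"tx":-10,"ty":-4.2,"tz":0,"spin":20},{"tx":-15,"ty":-6.4,"tz":0,"spin":30},{"tx":-20,"ty":-8.6,"tz":0,"spin":40},{"tx":-24,"ty":-10.4,"tz":0,"spin":50}]' 1 && python3 -m pendant '[{"tx":0,"ty":0,"tz":0,"spin":9},{"tx":0,"ty":0,"tz":0,"spin":17},{"tx":0,"ty":0,"tz":0,"spin":17},{"tx":0,"ty":0,"tz":0,"spin":17}]'
python3 - <<'E'
from h import *
for i in range(2): s=snap('wrist','w5.png')
print(s['ee_pos'])
for n,z in dict(ink_center=.0275,ink=0,stamp_center=.032).items():
  for q in place('wrist',n,z,s): print(n,q, tool(s,q[0]))
for r in manip.outline_of('wrist','ink')[:1]:
    c=max(cv2.findContours(r['region'].astype(np.uint8),0,2)[0],key=cv2.contourArea); print(r['score'],cv2.minAreaRect(c))
E
```

```text
clock: 10.42
ee_pos: [0.4293, -0.1274, 0.2266]
tcp_rot: [[0.417, 0.909, -0.0], [0.909, -0.417, 0.0], [-0.0, -0.0, -1.0]]
ft_force: [-0.2, 0.5, 0.2]
gripper_width: 0.0459
clock: 10.92
ee_pos: [0.4293, -0.1254, 0.2265]
tcp_rot: [[0.657, 0.754, -0.0], [0.754, -0.657, 0.0], [-0.0, -0.0, -1.0]]
ft_force: [-0.4, 0.6, -0.7]
gripper_width: 0.0857
[ 0.4292156  -0.1254317   0.22655261]
ink_center ([0.429, -0.1357, 0.0275], [258.7, 178.9], 0.77) [-0.79  0.66 19.91]
ink ([0.4253, -0.1291, 0.0], [253.6, 172.9], 0.83) [-0.53 -0.05 22.66]
stamp_center ([0.5476, -0.2103, 0.032], [361.8, 163.8], 0.63) [ 1.4  14.5  19.45]
0.66 ((256.55059814453125, 176.809326171875), (40.4835090637207, 36.803192138671875), 86.42366790771484)
```

View pics/w5.png

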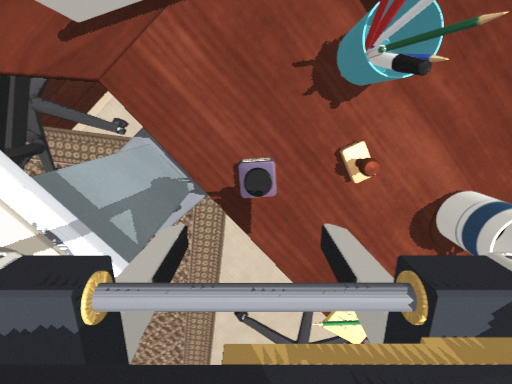

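The bottle is at (257,178), square to the fingers within about 3° and clear of its neighbours. I'll descend part way and re-check.

```bash
python3 -m pendant '[{"tx":-0.3,"ty":0.1,"tz":4,"spin":0},{"tx":-0.7,"ty":0.3,"tz":8,"spin":0},{"tx":-0.7,"ty":0.3,"tz":11,"spin":0},{"tx":-0.7,"ty":0.3,"tz":12,"spin":0},{"tx":-0.7,"ty":0.3,"tz":12,"spin":0}]' 1
python3 - <<'E'
from h import *
for i in range(2): s=snap('wrist','w6.png')
print(s['ee_pos'])
for n,z in dict(ink_center=.0275,ink=0).items():
  for q in place('wrist',n,z,s): print(n,q, tool(s,q[0]))
for r in manip.outline_of('wrist','ink')[:1]:
    c=max(cv2.findContours(r['region'].astype(np.uint8),0,2)[0],key=cv2.contourArea); print(r['score'],cv2.minAreaRect(c))
E
```

```text
clock: 11.85
ee_pos: [0.4265, -0.1329, 0.1067]
tcp_rot: [[0.66, 0.751, -0.001], [0.751, -0.66, 0.0], [-0.0, -0.001, -1.0]]
ft_force: [0.0, 0.1, 1.0]
gripper_width: 0.0933
[ 0.42722084 -0.13319097  0.10764212]
ink_center ([0.4292, -0.1327, 0.0275], [255.1, 198.1], 0.64) [0.17 0.11 8.01]
ink ([0.4269, -0.1304, 0.0], [251.9, 190.0], 0.97) [ 0.19 -0.22 10.76]
0.94 ((254.97178649902344, 198.22706604003906), (60.058807373046875, 55.11964797973633), 84.0938491821289)
```

```bash
python3 -m pendant '[{"tx":0.2,"ty":0,"tz":4,"spin":0},{"tx":0.2,"ty":0,"tz":7.5,"spin":0},{"tx":0.2,"ty":0,"tz":9.2,"spin":0},{"tx":0.2,"ty":0,"tz":9.2,"spin":0}]' 1 && python3 -m pendant '[{"tx":0,"ty":0,"tz":0,"spin":0},{"tx":0,"ty":0,"tz":0,"spin":0},{"tx":0,"ty":0,"tz":0,"spin":0},{"tx":0,"ty":0,"tz":0,"spin":0},{"tx":0,"ty":0,"tz":0,"spin":0}]' 0
```

```text
clock: 12.6
ee_pos: [0.4271, -0.1311, 0.0139]
tcp_rot: [[0.66, 0.751, -0.002], [0.751, -0.66, 0.001], [-0.001, -0.002, -1.0]]
ft_force: [-0.3, 0.1, 1.0]
gripper_width: 0.0928
clock: 13.22
ee_pos: [0.4282, -0.1316, 0.0149]
tcp_rot: [[0.66, 0.751, 0.0], [0.751, -0.66, -0.0], [0.0, 0.0, -1.0]]
ft_force: [-0.1, 0.2, 1.3]
gripper_width: 0.0506
```

```bash
python3 -m pendant '[{"tx":0,"ty":0,"tz":-2,"spin":0},{"tx":0,"ty":0,"tz":-6,"spin":0},{"tx":0,"ty":0,"tz":-11,"spin":0},{"tx":0,"ty":0,"tz":-15,"spin":0},{"tx":0,"ty":0,"tz":-17,"spin":0}]' 0
python3 - <<'E'
from h import *
s=manip.read_state();print(tool(s,[.510,.184,.19]))
E
```

```text
clock: 13.85
ee_pos: [0.4288, -0.1318, 0.1872]
tcp_rot: [[0.66, 0.751, 0.003], [0.751, -0.66, -0.001], [0.001, 0.003, -1.0]]
ft_force: [-0.5, -0.1, -2.1]
gripper_width: 0.05
[ 29.08 -14.76  -0.29]
```

```bash
python3 -m pendant '[{"tx":3,"ty":-1.5,"tz":0,"spin":-2},{"tx":7.5,"ty":-3.8,"tz":0,"spin":-5},{"tx":12.5,"ty":-6.3,"tz":0,"spin":-8},{"tx":17.5,"ty":-8.9,"tz":0,"spin":-12},{"tx":22,"ty":-11.2,"tz":0,"spin":-15}]' 0
python3 - <<'E'
from h import *
s=manip.read_state();print(tool(s,[.510,.184,.19]))
E
```

```text
clock: 14.48
ee_pos: [0.489, 0.1097, 0.1843]
tcp_rot: [[0.441, 0.897, -0.0], [0.897, -0.441, -0.0], [-0.0, -0.0, -1.0]]
ft_force: [0.1, 0.0, -2.0]
gripper_width: 0.05
[ 7.6  -1.4  -0.57]
```

```bash
python3 -m pendant '[{"tx":3,"ty":-0.6,"tz":0,"spin":0},{"tx":6,"ty":-1.2,"tz":0,"spin":0},{"tx":7.3,"ty":-1.3,"tz":0,"spin":0},{"tx":7.3,"ty":-1.3,"tz":0,"spin":0}]' 0
python3 - <<'E'
from h import *
for i in range(2): s=snap('wrist','w7.png')
print(s['ee_pos'])
for c in['wrist','top','scene']:
  s=snap(c,'c7'+c+'.png')
  for n,z in dict(drawer_in=.016,drawer_front=.066).items():
    for q in place(c,n,z,s): print(c,n,q, tool(s,q[0]))
a=cv2.imread('pics/c7wrist.png');b=cv2.imread('pics/c7top.png')[140:260,130:250];d=cv2.imread('pics/c7scene.png')[190:310,110:270]
t=np.vstack([cv2.resize(b,(288,288)),cv2.resize(d,(288,216))])
cv2.imwrite('pics/m7.png',np.hstack([a,np.zeros((384,0,3),np.uint8),cv2.resize(t,(288,384))]))
E
```

```text
clock: 14.98
ee_pos: [0.5097, 0.179, 0.1842]
tcp_rot: [[0.443, 0.897, -0.001], [0.897, -0.443, -0.0], [-0.001, -0.001, -1.0]]
ft_force: [0.1, -1.2, -2.0]
gripper_width: 0.0504
[0.50964898 0.17832611 0.18425772]
wrist drawer_in ([0.5657, 0.329, 0.016], [238.6, 36.2], 0.74) [16.03 -1.68 16.83]
top drawer_in ([0.5212, 0.1813, 0.016], [187.0, 196.4], 0.77) [ 0.81  0.87 16.87]
top drawer_front ([0.4918, 0.134, 0.066], [199.0, 205.6], 0.67) [-4.73  0.33 11.87]
scene drawer_in ([0.5025, 0.1765, 0.016], [225.4, 255.7], 0.83) [-0.49 -0.59 16.88]
scene drawer_front ([0.4783, 0.113, 0.066], [247.8, 233.0], 0.95) [-7.25  0.07 11.88]
```

View pics/m7.png

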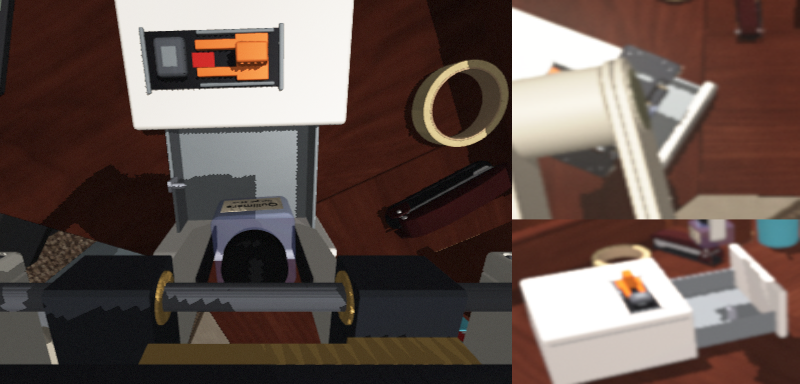

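The wrist view shows the bottle in the fingers in front of the box, whose top front edge runs from (135,129) to (345,127). The drawer walls start at x≈170 and 317, and the scene view shows the drawer fully open. I'll work out drawer_in from that edge.

Run:
```python
from h import *
s=manip.read_state()
for p,z in [((135,129),.105),((345,127),.105),((168,129),.056),((317,126),.056),((180,225),.016),((171,40),.123),((252,50),.133)]:
    q=ray('wrist',p,z,s);print(p,q.round(4),tool(s,q))
```

```text
(135, 129) [0.445  0.2841 0.105 ] [  6.57 -10.5    7.97]
(345, 127) [0.6117 0.2033 0.105 ] [6.73 8.03 7.98]
(168, 129) [0.4564 0.2756 0.056 ] [ 6.31 -9.1  12.87]
(317, 126) [0.599  0.2083 0.056 ] [ 6.61  6.66 12.88]
(180, 225) [0.3932 0.1654 0.016 ] [-6.37 -9.87 16.87]
(171, 40) [0.5126 0.3242 0.123 ] [13.17 -6.22  6.17]
(252, 50) [0.5632 0.2893 0.133 ] [12.28 -0.14  5.17]
```

The edge geometry agrees: drawer_in is about 1.5 mm ahead and 4 mm to the side of the bottle, and the wall positions match the sizes given. Lowering.

```bash
python3 -m pendant '[{"tx":0,"ty":-0.6,"tz":2,"spin":0},{"tx":0.1,"ty":-0.6,"tz":5.5,"spin":0},{"tx":0.1,"ty":-0.6,"tz":9,"spin":0},{"tx":0.1,"ty":-0.6,"tz":12,"spin":0},{"tx":0.1,"ty":-0.6,"tz":14,"spin":0}]' 0 && python3 -m pendant '[{"tx":0,"ty":0,"tz":0.5,"spin":0},{"tx":0,"ty":0,"tz":0.9,"spin":0},{"tx":0,"ty":0,"tz":1.2,"spin":0},{"tx":0,"ty":0,"tz":1.2,"spin":0}]' 0
```

```text
clock: 16.15
ee_pos: [0.5026, 0.1822, 0.0412]
tcp_rot: [[0.443, 0.896, -0.004], [0.896, -0.443, -0.001], [-0.002, -0.003, -1.0]]
ft_force: [-0.2, 0.2, -2.0]
gripper_width: 0.0503
clock: 16.65
ee_pos: [0.5054, 0.1826, 0.0332]
tcp_rot: [[0.443, 0.896, 0.001], [0.896, -0.443, 0.0], [0.001, 0.001, -1.0]]
ft_force: [0.2, 0.7, -1.2]
gripper_width: 0.0502
```

```bash
python3 -m pendant '[{"tx":0,"ty":0,"tz":0.1,"spin":0},{"tx":0,"ty":0,"tz":0.2,"spin":0},{"tx":0,"ty":0,"tz":0.2,"spin":0}]' 0
```

```text
clock: 17.02
ee_pos: [0.5052, 0.1825, 0.0309]
tcp_rot: [[0.444, 0.896, 0.001], [0.896, -0.444, 0.0], [0.0, 0.0, -1.0]]
ft_force: [0.4, -0.5, -0.5]
gripper_width: 0.0504
```

The weight has come off the wrist: force -0.5 N against -2 N while carrying, at the predicted height. Release and lift.

```bash
python3 -m pendant '[{"tx":0,"ty":0,"tz":0,"spin":0},{"tx":0,"ty":0,"tz":0,"spin":0},{"tx":0,"ty":0,"tz":0,"spin":0},{"tx":0,"ty":0,"tz":0,"spin":0}]' 0.75 && python3 -m pendant '[{"tx":0,"ty":0,"tz":-2,"spin":0},{"tx":0,"ty":0,"tz":-6,"spin":0},{"tx":0,"ty":0,"tz":-11,"spin":0},{"tx":0,"ty":0,"tz":-16,"spin":0},{"tx":0,"ty":0,"tz":-17,"spin":0}]' 0.75
python3 - <<'E'
from h import *
for i in range(2): s=snap('wrist','w8.png')
print(s['ee_pos'])
for c in['wrist','top','scene']:
  s=snap(c,'c8'+c+'.png')
  for n,z in dict(ink_center=.0435,drawer_front=.066).items():
    for q in place(c,n,z,s): print(c,n,q, tool(s,q[0]))
a=cv2.imread('pics/c8wrist.png');d=cv2.imread('pics/c8scene.png')[190:310,150:310]
cv2.imwrite('pics/m8.png',np.hstack([a,cv2.resize(d,(288,384))]))
E
```

```text
clock: 17.52
ee_pos: [0.505, 0.1824, 0.0307]
tcp_rot: [[0.443, 0.896, 0.0], [0.896, -0.443, 0.0], [0.0, 0.0, -1.0]]
ft_force: [0.3, 0.9, 0.1]
gripper_width: 0.0696
clock: 18.15
ee_pos: [0.5073, 0.1831, 0.2055]
tcp_rot: [[0.443, 0.896, 0.007], [0.896, -0.443, 0.002], [0.005, 0.006, -1.0]]
ft_force: [0.6, 0.9, -0.2]
gripper_width: 0.0697
[0.50677185 0.18291658 0.20456796]
wrist ink_center ([0.5058, 0.1799, 0.0435], [254.6, 182.5], 0.56) [-0.28  0.08 15.87]
wrist drawer_front ([0.4832, 0.1214, 0.066], [259.4, 236.6], 0.92) [-6.52  0.65 13.6 ]
top ink_center ([0.5054, 0.1814, 0.0435], [185.7, 201.1], 0.68) [ 0.04  0.21 15.5 ]
top drawer_front ([0.4825, 0.1225, 0.066], [202.4, 208.5], 0.61) [-6.26  0.76 13.26]
scene ink_center ([0.4973, 0.189, 0.0435], [222.9, 250.0], 0.67) [ 0.34 -0.87 15.53]
scene drawer_front ([0.4916, 0.1088, 0.066], [245.2, 230.6], 0.79) [-7.1   2.17 13.29]
scene drawer_front ([0.6051, -0.3775, 0.066], [314.6, 162.1], 0.55) [-45.65  33.91  13.29]
```

View pics/m8.png

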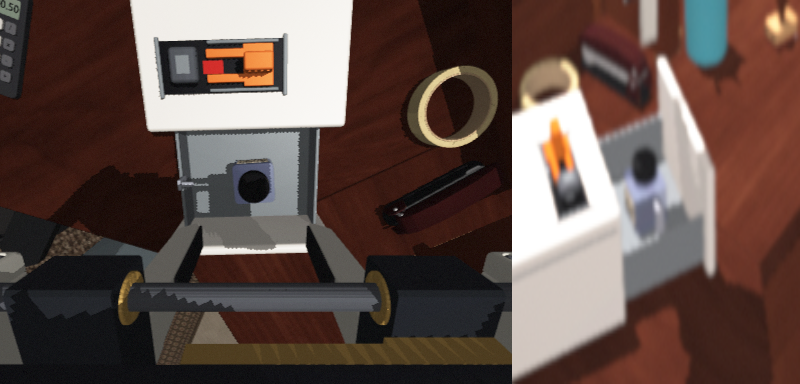

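The bottle stands upright in the drawer, with its cap at (253,186) and clear of the pin at (185,184). I'll shut the fingers and go round to the front of the drawer.

```bash
python3 -m pendant '[{"tx":-4,"ty":-0.1,"tz":0,"spin":0},{"tx":-9,"ty":-0.1,"tz":0,"spin":0},{"tx":-13,"ty":-0.1,"tz":0,"spin":0},{"tx":-13,"ty":-0.1,"tz":3,"spin":0},{"tx":-13,"ty":-0.1,"tz":7,"spin":0}]' 0 && python3 -m pendant '[{"tx":0,"ty":0,"tz":4,"spin":0},{"tx":0,"ty":0,"tz":7,"spin":0},{"tx":0.5,"ty":0,"tz":7.4,"spin":0},{"tx":1.5,"ty":0,"tz":7.4,"spin":0},{"tx":2.5,"ty":0,"tz":7.4,"spin":0}]' 0
```

```text
clock: 19.32
ee_pos: [0.4475, 0.0658, 0.1311]
tcp_rot: [[0.445, 0.896, 0.004], [0.896, -0.445, 0.0], [0.002, 0.003, -1.0]]
ft_force: [0.5, -0.1, -0.4]
gripper_width: 0.0243
clock: 19.95
ee_pos: [0.4593, 0.0897, 0.0585]
tcp_rot: [[0.443, 0.896, 0.003], [0.896, -0.443, 0.0], [0.002, 0.003, -1.0]]
ft_force: [-0.2, -0.6, -0.5]
gripper_width: 0.0003
```

```bash
python3 -m pendant '[{"tx":0.8,"ty":0,"tz":0,"spin":0},{"tx":1.6,"ty":0,"tz":0,"spin":0},{"tx":2.4,"ty":0,"tz":0,"spin":0},{"tx":3.2,"ty":0,"tz":0,"spin":0},{"tx":4,"ty":0,"tz":0,"spin":0}]' 0 && python3 -m pendant '[{"tx":1,"ty":0,"tz":0,"spin":0},{"tx":2,"ty":0,"tz":0,"spin":0},{"tx":3,"ty":0,"tz":0,"spin":0},{"tx":4,"ty":0,"tz":0,"spin":0},{"tx":5,"ty":0,"tz":0,"spin":0}]' 0
python3 - <<'E'
from h import *
for c in['top','scene']:
  s=snap(c)
  for n,z in dict(ink_center=.0435,drawer_front=.066).items():
    for q in place(c,n,z,s): print(c,n,q, tool(s,q[0]))
E
```

```text
clock: 20.58
ee_pos: [0.475, 0.1247, 0.0565]
tcp_rot: [[0.444, 0.896, -0.001], [0.896, -0.444, -0.001], [-0.001, -0.001, -1.0]]
ft_force: [-4.1, -3.3, 3.1]
gripper_width: 0.0004
clock: 21.2
ee_pos: [0.4965, 0.1695, 0.056]
tcp_rot: [[0.444, 0.896, -0.003], [0.896, -0.444, -0.001], [-0.002, -0.002, -1.0]]
ft_force: [-6.0, -4.2, 3.2]
gripper_width: 0.0002
scene ink_center ([0.5318, 0.2366, 0.0435], [200.3, 253.2], 0.55) [7.54 0.17 1.25]
scene drawer_front ([0.5235, 0.1635, 0.066], [222.3, 235.0], 0.97) [ 0.62  2.66 -0.99]
```

```bash
python3 -m pendant '[{"tx":0.8,"ty":0,"tz":0,"spin":0},{"tx":1.6,"ty":0,"tz":0,"spin":0},{"tx":2.4,"ty":0,"tz":0,"spin":0},{"tx":3.2,"ty":0,"tz":0,"spin":0},{"tx":4,"ty":0,"tz":0,"spin":0}]' 0 && python3 -m pendant '[{"tx":0.4,"ty":0,"tz":0,"spin":0},{"tx":0.8,"ty":0,"tz":0,"spin":0},{"tx":1.1,"ty":0,"tz":0,"spin":0},{"tx":1.4,"ty":0,"tz":0,"spin":0},{"tx":1.6,"ty":0,"tz":0,"spin":0}]' 0
```

```text
clock: 22.12
ee_pos: [0.5138, 0.2047, 0.056]
tcp_rot: [[0.444, 0.896, -0.003], [0.896, -0.444, -0.001], [-0.002, -0.002, -1.0]]
ft_force: [-9.7, -6.4, 3.8]
gripper_width: 0.0006
clock: 22.75
ee_pos: [0.5211, 0.2191, 0.0559]
tcp_rot: [[0.444, 0.896, -0.002], [0.896, -0.444, -0.001], [-0.002, -0.002, -1.0]]
ft_force: [-4.9, -3.8, 0.6]
gripper_width: 0.0006
```

```bash
python3 -m pendant '[{"tx":0.2,"ty":0,"tz":0,"spin":0},{"tx":0.4,"ty":0,"tz":0,"spin":0},{"tx":0.6,"ty":0,"tz":0,"spin":0},{"tx":0.6,"ty":0,"tz":0,"spin":0}]' 0
```

```text
clock: 23.25
ee_pos: [0.5219, 0.221, 0.0559]
tcp_rot: [[0.444, 0.896, -0.007], [0.896, -0.444, -0.007], [-0.009, -0.003, -1.0]]
ft_force: [-17.3, -20.9, 14.0]
gripper_width: 0.0004
```

Hard stop at about 27 N. Back off, lift and check.

```bash
python3 -m pendant '[{"tx":-1.5,"ty":0,"tz":0,"spin":0},{"tx":-4,"ty":0,"tz":0,"spin":0},{"tx":-6,"ty":0,"tz":-3,"spin":0},{"tx":-6,"ty":0,"tz":-9,"spin":0},{"tx":-6,"ty":0,"tz":-15,"spin":0}]' 0 && python3 -m pendant '[{"tx":3,"ty":0,"tz":-1,"spin":0},{"tx":6,"ty":0,"tz":-1,"spin":0},{"tx":7,"ty":0,"tz":-1,"spin":0},{"tx":7,"ty":0,"tz":-1,"spin":0}]' 0.4
python3 - <<'E'
from h import *
for i in range(2): s=snap('wrist','w9.png')
print(s['ee_pos'],s['clock'])
for c in['wrist','top','scene']:
  s=snap(c,'c9'+c+'.png')
  for n,z in dict(tab_fin=.123,button_top=.123,drawer_front=.066).items():
    for q in place(c,n,z,s): print(c,n,q, tool(s,q[0]))
a=cv2.imread('pics/c9wrist.png');d=cv2.imread('pics/c9scene.png')[190:310,110:270]
cv2.imwrite('pics/m9.png',np.hstack([a,cv2.resize(d,(288,384))]))
E
```

```text
clock: 23.88
ee_pos: [0.4983, 0.1709, 0.2084]
tcp_rot: [[0.444, 0.896, 0.001], [0.896, -0.444, 0.001], [0.001, 0.001, -1.0]]
ft_force: [1.3, 0.5, 0.2]
gripper_width: 0.0005
clock: 24.38
ee_pos: [0.5293, 0.234, 0.2162]
tcp_rot: [[0.443, 0.897, -0.0], [0.897, -0.443, -0.0], [-0.0, -0.0, -1.0]]
ft_force: [-0.6, -1.0, 1.2]
gripper_width: 0.0347
[0.52904026 0.23351441 0.21617542] 24.425
wrist tab_fin ([0.5631, 0.288, 0.123], [260.7, 129.7], 0.92) [6.42 0.63 9.32]
wrist button_top ([0.5057, 0.316, 0.123], [192.2, 130.2], 0.92) [ 6.39 -5.76  9.32]
wrist drawer_front ([0.5278, 0.2261, 0.066], [255.8, 187.4], 0.65) [-0.69  0.22 15.03]
top tab_fin ([0.57, 0.3018, 0.123], [144.7, 180.0], 0.55) [7.95 0.61 9.36]
top drawer_front ([0.4512, -0.3496, 0.066], [345.4, 221.3], 0.69) [-55.69  18.9   15.07]
top drawer_front ([0.5329, 0.2394, 0.066], [167.4, 192.4], 0.51) [ 0.71  0.06 15.06]
scene tab_fin ([0.561, 0.294, 0.123], [172.3, 232.6], 0.54) [6.8  0.16 9.38]
scene button_top ([0.4972, 0.3083, 0.123], [185.0, 244.8], 0.66) [ 5.25 -6.19  9.37]
scene drawer_front ([0.5384, 0.214, 0.066], [204.4, 241.2], 0.83) [-1.37  1.68 15.07]
scene drawer_front ([0.6296, -0.4146, 0.066], [314.9, 157.1], 0.5) [-53.65  37.75  15.07]
```

View pics/m9.png

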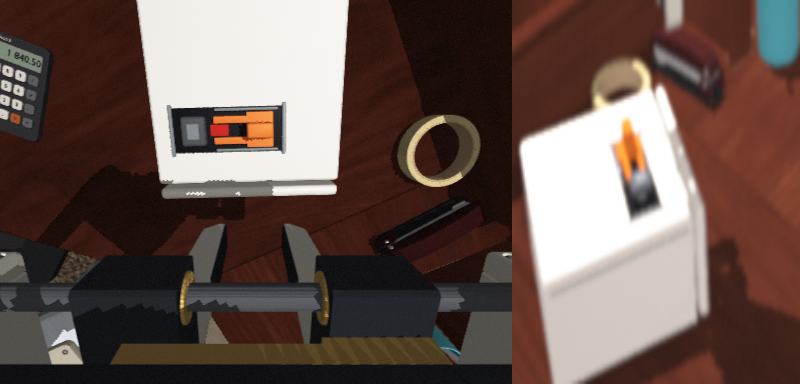

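The drawer stayed shut with the button up at (192,130). The tab is still unlocked, with red at (220,130) and the fin at (261,129). I'll come down beside the fin's right end with shut fingers and push it home.

```bash
python3 -m pendant '[{"tx":3.2,"ty":2.4,"tz":0,"spin":0},{"tx":6.4,"ty":4.8,"tz":2,"spin":0},{"tx":6.4,"ty":4.8,"tz":5.5,"spin":0},{"tx":6.4,"ty":4.8,"tz":8.5,"spin":0},{"tx":6.4,"ty":4.8,"tz":9.7,"spin":0}]' 0 && python3 -m pendant '[{"tx":0,"ty":0,"tz":0,"spin":0},{"tx":0,"ty":-0.6,"tz":0,"spin":0},{"tx":0,"ty":-1.2,"tz":0,"spin":0},{"tx":0,"ty":-1.8,"tz":0,"spin":0},{"tx":0,"ty":-2.4,"tz":0,"spin":0}]' 0
python3 - <<'E'
from h import *
s=manip.read_state(); print(tool(s,[.5623,.2886,.123]))
E
```

```text
clock: 25.7
ee_pos: [0.5994, 0.2696, 0.1169]
tcp_rot: [[0.443, 0.896, -0.004], [0.896, -0.443, -0.001], [-0.003, -0.003, -1.0]]
ft_force: [-0.4, -0.3, 0.3]
gripper_width: 0.0002
clock: 26.32
ee_pos: [0.5796, 0.2809, 0.1206]
tcp_rot: [[0.443, 0.896, 0.002], [0.896, -0.443, 0.0], [0.001, 0.002, -1.0]]
ft_force: [1.4, -0.8, 1.2]
gripper_width: 0.0002
[-0.08 -1.89 -0.24]
```

```bash
python3 -m pendant '[{"tx":0,"ty":-0.5,"tz":0.1,"spin":0},{"tx":0,"ty":-1,"tz":0.1,"spin":0},{"tx":0,"ty":-1.5,"tz":0.1,"spin":0},{"tx":0,"ty":-1.5,"tz":0.1,"spin":0}]' 0; python3 -m pendant '[{"tx":0,"ty":-0.2,"tz":0,"spin":0},{"tx":0,"ty":-0.4,"tz":0,"spin":0},{"tx":0,"ty":-0.4,"tz":0,"spin":0}]' 0
```

```text
clock: 26.82
ee_pos: [0.5651, 0.2876, 0.1184]
tcp_rot: [[0.443, 0.896, -0.001], [0.896, -0.443, 0.0], [-0.0, -0.001, -1.0]]
ft_force: [0.3, 0.1, 0.3]
gripper_width: 0.0006
clock: 27.2
ee_pos: [0.563, 0.2885, 0.1185]
tcp_rot: [[0.444, 0.896, 0.002], [0.896, -0.444, -0.001], [0.0, 0.002, -1.0]]
ft_force: [6.0, -2.0, -1.9]
gripper_width: 0.0003
```

```bash
python3 -m pendant '[{"tx":0,"ty":-0.2,"tz":0,"spin":0},{"tx":0,"ty":-0.4,"tz":0,"spin":0},{"tx":0,"ty":-0.4,"tz":0,"spin":0}]' 0
```

```text
clock: 27.58
ee_pos: [0.5624, 0.2887, 0.1188]
tcp_rot: [[0.445, 0.895, 0.007], [0.896, -0.445, -0.002], [0.001, 0.007, -1.0]]
ft_force: [19.5, -7.3, -8.5]
gripper_width: 0.0004
```

The tab is at its stop: about 21 N with no further travel. Back off, lift and check.

```bash
python3 -m pendant '[{"tx":0,"ty":1.2,"tz":0,"spin":0},{"tx":0,"ty":1.5,"tz":-3,"spin":0},{"tx":-3,"ty":1,"tz":-7,"spin":0},{"tx":-7,"ty":0,"tz":-10,"spin":0},{"tx":-9,"ty":-1,"tz":-11,"spin":0}]' 0
python3 - <<'E'
from h import *
for i in range(4): s=snap('wrist')
for c in['wrist','scene']:
  s=snap(c,'cA'+c+'.png')
  for n,z in dict(tab_fin=.123,button_top=.123,drawer_front=.066).items():
    for q in place(c,n,z,s): print(c,n,q, tool(s,q[0]))
print(s['clock'],s['ft_force'])
a=cv2.imread('pics/cAwrist.png');d=cv2.imread('pics/cAscene.png')[150:310,110:370]
cv2.imwrite('pics/mA.png',np.hstack([a,cv2.resize(d,(288,384))]))
for n,z in dict(stamp_center=.032,seal_center=.036,mug_center=.051,pot_center=.08,desk_stapler=0).items(): print(n,place('scene',n,z))
E
```

```text
clock: 28.2
ee_pos: [0.5097, 0.214, 0.2312]
tcp_rot: [[0.444, 0.896, 0.002], [0.896, -0.444, 0.001], [0.002, 0.002, -1.0]]
ft_force: [-0.0, -0.8, -0.0]
gripper_width: 0.0005
wrist tab_fin ([0.5402, 0.3, 0.123], [242.9, 101.5], 0.62) [ 8.97 -1.04 10.55]
wrist button_top ([0.503, 0.3157, 0.123], [200.6, 104.3], 0.91) [ 8.73 -5.07 10.55]
wrist drawer_front ([0.5275, 0.2252, 0.066], [263.2, 166.0], 0.56) [ 1.7   1.14 16.25]
scene tab_fin ([0.5296, 0.3084, 0.123], [176.0, 239.8], 0.44) [ 9.27 -2.33 10.43]
scene button_top ([0.5013, 0.309, 0.123], [183.6, 244.3], 0.41) [ 8.07 -4.89 10.44]
scene drawer_front ([0.5442, 0.2237, 0.066], [200.1, 242.0], 0.88) [ 2.33  2.74 16.13]
28.6 [-0.10791037  0.23416244  0.32449311]
stamp_center [([0.5297, -0.1987, 0.032], [301.5, 195.5], 0.64)]
seal_center [([0.5292, 0.356, 0.036], [164.4, 278.5], 0.49), ([0.4447, -0.3684, 0.036], [352.3, 183.6], 0.48)]
mug_center [([0.6283, -0.4248, 0.051], [316.6, 160.1], 0.67)]
pot_center [([0.6359, -0.0905, 0.08], [254.2, 184.4], 0.63)]
desk_stapler [([0.7216, 0.031, 0.0], [209.0, 212.5], 0.85), ([0.5949, -0.2801, 0.0], [299.9, 189.3], 0.67)]
```

View pics/mA.png

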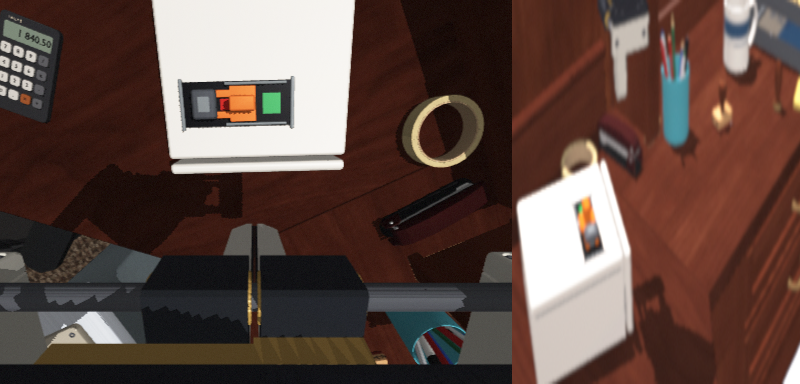

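The green patch shows at (271,103), the prongs are under the cap at (204,103), the drawer is shut and the arm is clear.

```bash
python3 -c "
from rig import manip
print(manip.finish_job())"
```

```text
the job is handed in; nothing more can be done
None
```

The ink bottle is locked away in the drawer, and I handed the job in at about 28.6 s of the 72 s allowed; it gave no verdict. I slid the tab clear and pressed the button. I set the bottle down upright, pushed the drawer to its hard stop (about 27 N) and pushed the tab back to its stop (about 21 N).

- **Box:** the last pictures show the drawer shut with no spring-back, the button up, and the green patch visible with the prongs under the cap. The fin sits about 40 mm from the button, against 37 mm nominal.
- **Bottle:** it was last seen upright, near its place on the drawer floor, before the drawer was pushed in. It can't be seen now that the drawer is shut. One detection part-way through the push still placed it where it should be.
- **Bystanders:** the stamp, mug, pot and stapler look undisturbed. In the last scene-camera check their detections were within about 22 mm of the first ones. The seal's detections are unreliable: the last one is about 33 mm off its first, and the network's top match was on the box. That seems to be detection noise, because the arm never went near the seal and felt no unexpected contact.

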